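# Load a film carrier in the copying unit and hold its bayonet collar home

### The arm

A 6-joint arm with a two-finger parallel gripper is mounted at the origin on the work surface. World frame = base frame: x ahead of the robot, y to its left, z up, the work surface at z = 0. Lengths are in m, angles in rad, forces in N, time in s.
With the tool pointing down it reaches from about 0.35 to 0.875 m from the base axis. Payload 15.5 kg.
Tool frame: the origin (TCP) lies midway between the tips of the shut fingers; the grasp point (between the pads) lies 19 mm behind it; z points along the fingers, y is the line along which they close (so a half turn about z gives the same grasp; the last joint's range is limited). The gripper opens to 85 mm and grips with 20 to 120 N. Pads are 22 mm wide; open, the fingers measure 114 mm over their backs; the gripper's body (76 mm by 85 mm) begins 54 mm behind the grasp point. The pads swing forward as they close: fully open they stand 13 mm farther back than shut.
Start: joints at [-1.371, 0.494, 1.345, -0, 1.302, -0.096], TCP at [0.182, -0.598, 0.231] pointing down, gripper open.
Joint ranges: [-2.91, 2.91], [-0.82, 2.16], [0.22, 2.67], [-1.22, 4.37], [0.12, 2.79], [-3.08, 3.08]. Speed limits (rad/s): [1.89, 1.89, 2.57, 3.01, 3.01, 3.01].

### API

Orientations are given as a rotation vector (axis times angle).
In Python, from station import * gives the robot as it stands. The module is installed in compiled form; this text tells all that it offers.
- The arm moves only by the shell command python3 -m jog 'ROWS' [FORCE]. ROWS is JSON, a list of rows, each an object with "offset": the shift along the world's x, y, z scaled (see below), a list of three; "turn": the turn, a rotation vector about the world's x, y, z scaled (see below), a list of three; "grip": the gripper's target within -1 to 1 (fully open at 1, half-way at 0, shut at -1). A call has 1 to 20 rows; each row shifts and turns the commanded pose from where the row before left it; what a row does not reach is not made up. The controller multiplies each number of a shift by 400 mm and each number of a turn by 180 degrees. A row lasts 1/10 s, in which the tool goes at most 50 mm and 8.59 degrees, less where a joint would pass 70% of its speed; a pose out of reach is approached as far as the arm can. A call with a number of a shift or a turn outside -1 to 1 is refused whole. A call with a gripper value outside its range is refused whole. The fingers move at their own pace and stop on an object; FORCE is the grip in N (left out, the last holds). Time passes only in rows, so rows that do not move let the fingers close. It gives the time, the measured TCP pose, the force, the opening and the grip force at its end, in the units of the state.
- state(): the state, without advancing time (a new reading comes with each control period).
- grab_frame(name): name is "scene" or "top" or "wrist"; returns a dict with "color" (384x512x3 uint8, red, green, blue), "depth" (384x512 float32, m along the optical axis (not along the pixel's ray), 0 where there is no reading), "mtx" (3x3 intrinsics, pixels), "eye" and "attitude" of the camera in the world; the wrist camera has in their place "tool_from_camera" (4x4, takes a point from camera to tool coordinates, whose origin is the TCP and whose axes are the flange's). Camera axes: x right, y up, looking along -z (the intrinsics and any distortion apply to the point x, -y, -z); pixel columns grow to the right and rows downward; lengths in m; the calibration is good to about 2 mm. A picture is of the moment at which its call begins: read the wrist's pose just before it.
- hand_in(): hands the job in; it is judged then, once.
The state is a dict: "clock": time; "joint_positions": joint angles; "joint_velocities": joint speeds; "joint_torque": joint torques, N m; "tool_pos": TCP position; "eef_rot": TCP orientation; "wrist_force": force on the tool from outside, world axes, zero at the start; "wrist_torque": the same for the moment, N m; "finger_gap": finger opening in m; "gripper_force": force on a finger pad.
Only numpy, scipy, OpenCV 4.12 (cv2) and the standard library are available. Lean on these libraries where they do the work, as an engineer would, in place of code of your own. Each camera call takes 0.05 s, during which the arm holds its last target. There are 200 camera calls.

### The job

Draw the tall film carrier with the glass window up out of the wooden rack and lower it, without dropping it, fully down into the slot of the grey copying unit, then let go of it. Then grip the unit's knurled steel collar and turn it clockwise (seen from above), trying it downwards as you go, until its hidden keyway drops over the pin; press it fully home against its spring and finish while still holding it pressed home with the gripper. Leave the two short blank panels in the rack, and the loupe, the box and the jar where they are.

Things in the scene. Friction and masses are not known exactly. Their poses are not given: they have to be found in the camera images.
- rack: Wooden rack block 130 x 150 x 60 mm (x, y, z), fixed. Origin: centre of its underside, on the table. Three open-topped slots, each 96 mm along x by 11 mm along y and 45 mm deep (floors 15 mm above the table), at y = -45, 0 and +45 mm; square-edged mouths. Each slot holds one panel: the carrier is in any one of them, the blanks in the others.
- carrier: Film carrier: flat black plastic frame with a 62 mm square glass window, 90 mm wide (x) x 8 mm thick (y) x 120 mm tall (z), 140 g (0.8 to 1.3 times that), may be gripped across its thickness at its top edge (the top 30 mm is solid frame). Origin: centre of its underside; z up along its height. It starts standing upright in a rack slot, its top 135 mm above the table. Fits either way round.
- blank1: Blank panel, plain black, no window, 90 x 8 x 80 mm (x, y, z), standing in another rack slot with its top 95 mm above the table. Origin: centre of its underside. Leave it there.
- blank2: Second blank panel, like blank1. Leave it there.
- unit: Film copying unit: grey painted block 150 x 260 x 60 mm (x, y, z), fixed. Origin: centre of its underside, on the table. The carrier slot is centred at y = -75 mm in its top, the collar stands at y = +75 mm; between them lies a flat metal bar 3 mm thick. A low light panel (10 mm thick, 30 mm above the top) stands across its end at y = -120 mm.
- slot (a point): Centre of the floor of the unit's carrier slot, axes as the unit's (x along the slot, z up). The slot is 99 mm along x by 13 mm along y and 45 mm deep, its square-edged mouth 60 mm above the table, its floor 15 mm.
- sleeve: Non-turning steel stem carrying the collar; both slide vertically on the unit, sprung up. Origin: on the axis at the collar's lower rim, 72 mm above the table when up, 63 mm when home (9 mm travel). Spring: about 4.5 N at the top, 6.5 N at home, net of weight; it rises if let go. Below lies a steel foot 52 mm wide, 2.5 mm high on the unit's top.
- collar_top (a point): Centre of the collar's top face, 36 mm above sleeve's origin, moving with it. The collar is a knurled dark steel cylinder 44 mm in diameter, 36 mm tall; the 20 mm stem stands 2 mm proud of it. Only the collar turns, with slight friction (0.05 N m), and stays where turned; no listed axes show its angle.
- collar_home (a point): Where collar_top is when fully home (9 mm below its start). Unless its one keyway is over the pin the collar goes down only 2 mm. At the start the keyway needs 0.6 to 1.4 rad (34 to 80 degrees) of turning, clockwise seen from above; it drops in within 0.16 rad either side of exact, and once down it can turn no further than that.
- loupe: Black magnifier, 52 mm across and 46 mm tall, standing loose on the table beside the work; origin: centre of its underside. Leave it.
- platebox: Card box with a white lid, 93 x 133 x 61 mm, loose on the table beside the work; origin: centre of its underside. Leave it.
- jar: Jar, 60 mm across and 75 mm tall, loose on the table beside the work; origin: centre of its underside. Leave it.
Things that resemble listed ones, but are neither listed nor needed, are in the scene too. Leave any pink, purple or yellow look-alike of the carrier alone.

How it is judged:
On the way, in this order (a step that is already met when the one before it is completed fails the run):
1. the carrier is drawn up out of the rack (its underside more than 65 mm above the rack's underside, held by the fingers) (z of carrier in the frame of rack above 0.065 m and contact force between the fingers and carrier above 0.5 N), for 0.1 s.
2. the carrier stands fully down in the unit's slot and is let go (z of carrier in the frame of slot between -0.004 and 0.005 m and horizontal distance between carrier and slot below 0.008 m and angle between the x axis of carrier and the x axis of slot, either way round below 0.15 rad and angle between carrier's own z axis and vertical below 0.17 rad and contact force between the fingers and carrier below 0.1 N), for 0.2 s.
3. the collar's keyway is over the pin and the gripper presses it home (z of sleeve in the frame of unit below 0.065 m and contact force between the fingers and sleeve above 3 N), for 0.2 s.
At the end, for the whole second after the job is handed in: Carrier let go in the slot: underside within 5 mm of its floor, 8 mm of its centre, 0.15 rad of its direction, tilt under 0.17 rad; collar down at least 7 of its 9 mm (keyway over the pin) with the fingers pressing on it with over 3 N (all of step 2 and all of step 3); the arm keeps its last pose, push and grip.
It fails at once if a blank panel, the loupe, the box or the jar is moved more than 30 mm (distance of any of blank1, blank2, loupe, platebox, jar from where it was at the start of the episode above 0.03 m).
It fails at once if the carrier is dropped (falling faster than 0.45 m/s out of the fingers) (linear speed of carrier above 0.45 m/s and contact force between the fingers and carrier below 0.05 N).
It also fails if it takes over 54 s, if anything falls off the work surface, if the arm or the gripper's body presses on something with over 40 N, if the wrist force passes 120 N, or if a joint passes its speed limit or range.

## Working session

There is one attempt and no reset: what is moved stays moved. The work goes in short steps, Python scripts to look and compute and a shell command to move; the robot and the scene stay as the last step left them, time stands still between calls to the robot, and variables do not carry over. Pictures are saved under pics/ and viewed, at most 10 in all, crops included, and the job is handed in when it is done.

```bash
mkdir -p pics; cat > h.py <<'E'
from station import *
import numpy as np, cv2
from scipy.spatial.transform import Rotation as R
def cam(f):
    a=np.array(f["attitude"],float)
    Rm=a if a.shape==(3,3) else (R.from_rotvec(a).as_matrix() if a.size==3 else R.from_quat(a).as_matrix())
    return Rm,np.array(f["eye"])
def cloud(f):
    Rm,e=cam(f);d=f["depth"];K=f["mtx"]
    v,u=np.mgrid[:d.shape[0],:d.shape[1]]
    p=np.stack([(u-K[0,2])/K[0,0]*d,-(v-K[1,2])/K[1,1]*d,-d],-1)
    return p@Rm.T+e
E
python3 - <<'E'
from h import *
s=state();print(s)
for n in("scene","top"):
    f=grab_frame(n);print(n,f["mtx"],f["eye"],f["attitude"],[k for k in f])
    np.save(n+"_c.npy",f["color"]);
    import pickle;pickle.dump(f,open(n+".pkl","wb"))
    cv2.imwrite(f"pics/{n}0.png",cv2.resize(f["color"][...,::-1],(800,600)))
E
```

```text
{'clock': 0.0, 'joint_positions': array([-1.37045836e+00,  4.94211865e-01,  1.34614783e+00,  8.86869111e-06,
        1.30250154e+00, -9.55130590e-02]), 'joint_velocities': array([ 2.28901255e-03, -4.67046196e-04, -1.37033599e-03, -6.06898169e-05,
       -1.32169585e-03,  4.12007411e-04]), 'joint_torque': array([-1.45836122e-03, -8.82158732e+01, -3.83868027e+01, -8.49251182e-05,
        1.01367105e-02, -7.35604635e-05]), 'tool_pos': array([ 0.18214529, -0.59748281,  0.23067677]), 'eef_rot': array([-3.10603029e+00, -4.62838279e-01,  9.09449358e-05]), 'wrist_force': array([-0.11035827,  0.17524054, -0.09051464]), 'wrist_torque': array([ 0.01231346,  0.00443924, -0.05913899]), 'gripper_force': 0.0, 'finger_gap': 0.08541207276818527}
scene [[452.81132774   0.         263.49546877]
 [  0.         452.81132774 186.47244284]
 [  0.           0.           1.        ]] [1.27085384 0.53759463 0.93886854] [0.47483977 0.8840049  2.0600821 ] ['color', 'depth', 'mtx', 'eye', 'attitude']
top [[460.95419477   0.         256.55804589]
 [  0.         460.95419477 193.43689853]
 [  0.           0.           1.        ]] [0.27371195 0.00963212 1.31169522] [ 0.16261492 -0.17813009 -1.61568492] ['color', 'depth', 'mtx', 'eye', 'attitude']
```

View pics/top0.png

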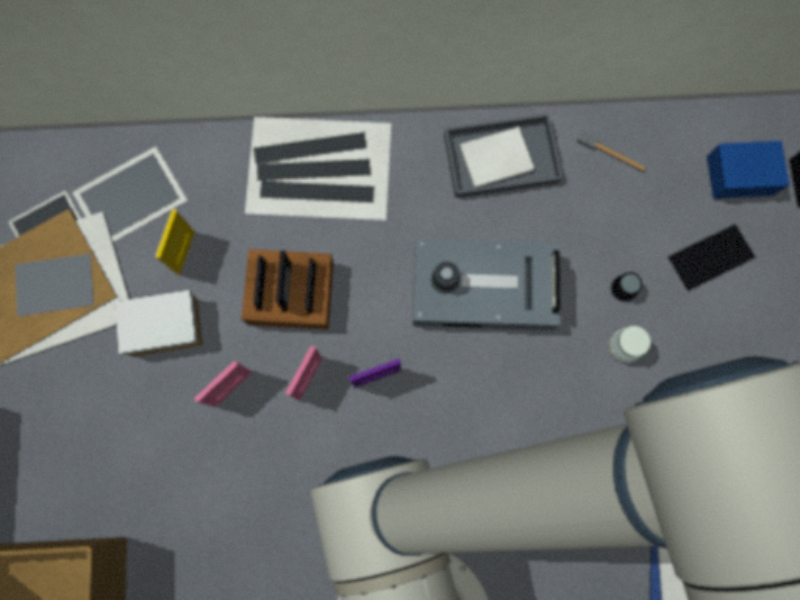

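View pics/scene0.png

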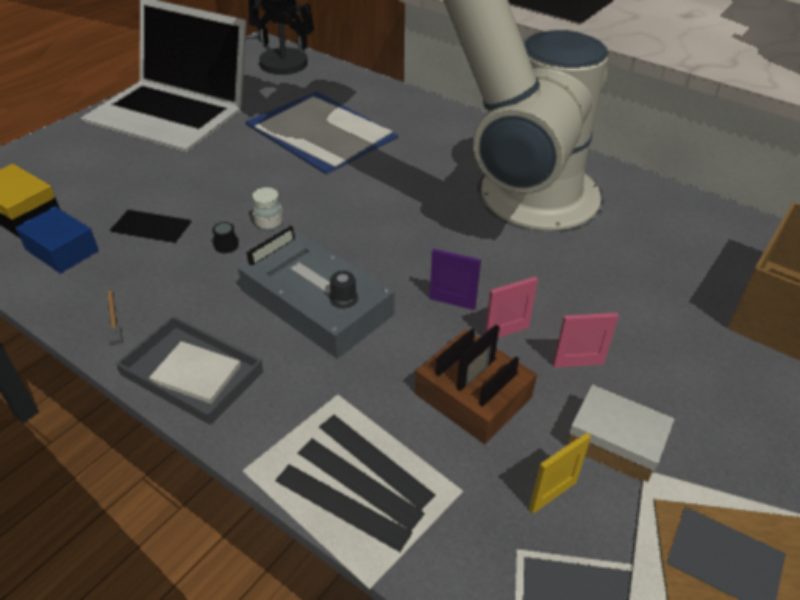

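The top view shows the rack at (288,289). It holds a tall panel in the middle slot at (285,280), with shorter ones at (260,283) and (312,285). The unit is at (488,284), its slot at (529,283) and its collar at (446,276).

Things that could be taken for the carrier are yellow (175,240), pink (222,383) and (304,372), purple (376,373), and the two blanks. I choose the black one in the middle slot, which shows a window in the scene view at (478,355). Next I'll check it in a close crop and by height.

```bash
python3 - <<'E'
from h import *
import pickle
f=pickle.load(open("top.pkl","rb"));g=pickle.load(open("scene.pkl","rb"))
c=g["color"][180:300,240:370][...,::-1];cv2.imwrite("pics/crop.png",cv2.resize(c,None,fx=5,fy=5,interpolation=cv2.INTER_CUBIC)[:600,:650])
P=cloud(f);k=512/800
for n,(u,v) in dict(tab=(370,320),rack=(288,255),unit=(500,300),carr=(283,255),b1=(260,283),b2=(312,285),collar=(446,270),box=(156,320),jar=(630,340),loupe=(628,280)).items():
    print(n,P[int(v*k),int(u*k)].round(4))
# merge clouds
Q=np.concatenate([P.reshape(-1,3),cloud(g).reshape(-1,3)]);src=np.r_[np.zeros(P.size//3),np.ones(P.size//3)]
np.savez("q.npz",Q=Q,src=src)
def rect(c0,r,z0,z1,name):
    for s in (0,1):
        m=(np.hypot(*(Q[:,:2]-c0).T)<r)&(Q[:,2]>z0)&(Q[:,2]<z1)&(src==s)
        if m.sum()<5: print(name,s,m.sum());continue
        (c,w,a)=cv2.minAreaRect(Q[m,:2].astype(np.float32)*1000);print(name,s,m.sum(),np.round(c,1),np.round(w,1),round(a,2),Q[m,2].mean().round(4),"mean",Q[m].mean(0).round(4))
rc=P[int(289*k),int(290*k),:2];uc=P[int(300*k),int(500*k),:2]
rect(rc,.12,.052,.066,"racktop");rect(rc,.1,.125,.145,"carr");rect(rc,.1,.087,.1,"blank")
rect(uc,.18,.052,.064,"unit");rect(uc,.18,.098,.118,"collar");rect(uc,.2,.08,.095,"panel")
E
```

```text
tab [ 0.5323  0.0503 -0.0011]
rack [0.645  0.1895 0.0614]
unit [ 0.5419 -0.1863  0.0615]
carr [0.623  0.1866 0.1368]
b1 [0.587  0.2346 0.0939]
b2 [0.5804 0.1455 0.0907]
collar [ 0.5919 -0.089   0.1086]
box [0.54   0.4266 0.0588]
jar [ 0.4576 -0.403   0.0781]
loupe [ 0.5709 -0.4208  0.047 ]
racktop 0 1865 [588.3 194.3] [151.1 132. ] 83.74 0.0598 mean [0.5844 0.1917 0.0598]
racktop 1 1577 [567.9 194.6] [152.6 181.9] 84.19 0.0605 mean [0.6087 0.2048 0.0605]
carr 0 124 [586.9 193.4] [ 8.7 88.9] 83.91 0.1339 mean [0.5868 0.1931 0.1339]
carr 1 163 [591.  192.9] [11.8 93.3] 82.95 0.1336 mean [0.5948 0.1929 0.1336]
blank 0 238 [588.5 194.1] [99.1 90.8] 83.8 0.0939 mean [0.5872 0.194  0.0939]
blank 1 350 [592.9 192.5] [100.  91.] 83.81 0.0941 mean [0.5957 0.1942 0.0941]
unit 0 3822 [ 578.  -164.2] [259.6 152.5] 85.0 0.0598 mean [ 0.5761 -0.1602  0.0598]
unit 1 2629 [ 582.2 -165.2] [264.1 154.9] 85.16 0.0606 mean [ 0.5894 -0.1581  0.0606]
collar 0 216 [584.1 -89.3] [44.5 42.2] 40.67 0.1081 mean [ 0.5835 -0.089   0.1081]
collar 1 185 [588.3 -90. ] [46.5 43.9] 1.02 0.1078 mean [ 0.5918 -0.0876  0.1078]
panel 0 204 [ 550.4 -188.9] [105.6 228.2] 10.48 0.0885 mean [ 0.5656 -0.259   0.0885]
panel 1 237 [ 566.3 -183.1] [106.8 227.2] 4.26 0.088 mean [ 0.5819 -0.224   0.088 ]
```

View pics/crop.png

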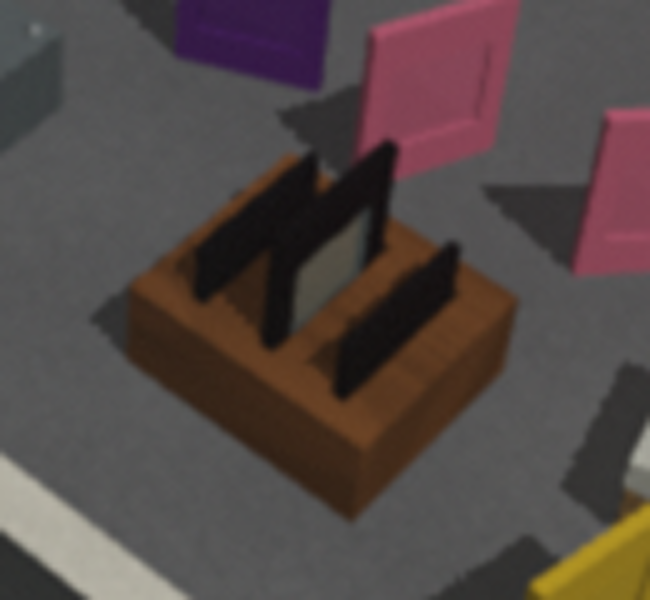

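The crop confirms it: the tall black frame with the glass window is in the middle slot (crop pixel 330,250), between two plain short blanks. I'm moving above it now.

```bash
python3 -m jog '[{"offset":[0.049,0.098,0],"turn":[0,0,-0.0129],"grip":0.3},{"offset":[0.049,0.098,0],"turn":[0,0,-0.0129],"grip":0.3},{"offset":[0.049,0.098,0],"turn":[0,0,-0.0129],"grip":0.3},{"offset":[0.049,0.098,0],"turn":[0,0,-0.0129],"grip":0.3},{"offset":[0.049,0.098,0],"turn":[0,0,-0.0129],"grip":0.3},{"offset":[0.049,0.098,0],"turn":[0,0,-0.0129],"grip":0.3},{"offset":[0.049,0.098,0],"turn":[0,0,-0.0129],"grip":0.3},{"offset":[0.049,0.098,0],"turn":[0,0,-0.0129],"grip":0.3},{"offset":[0.049,0.098,0],"turn":[0,0,-0.0129],"grip":0.3},{"offset":[0.049,0.098,0],"turn":[0,0,-0.0129],"grip":0.3},{"offset":[0.049,0.098,0],"turn":[0,0,0],"grip":0.3},{"offset":[0.049,0.098,0],"turn":[0,0,0],"grip":0.3},{"offset":[0.049,0.098,0],"turn":[0,0,0],"grip":0.3},{"offset":[0.049,0.098,0],"turn":[0,0,0],"grip":0.3},{"offset":[0.049,0.098,0],"turn":[0,0,0],"grip":0.3},{"offset":[0.049,0.098,0],"turn":[0,0,0],"grip":0.3},{"offset":[0.049,0.098,0],"turn":[0,0,0],"grip":0.3},{"offset":[0.049,0.098,0],"turn":[0,0,0],"grip":0.3},{"offset":[0.049,0.098,0],"turn":[0,0,0],"grip":0.3},{"offset":[0.049,0.098,0],"turn":[0,0,0],"grip":0.3}]'
cat >> h.py <<'E'
def wristcloud():
    s=state();f=grab_frame("wrist");d=f["depth"];K=f["mtx"];T=np.array(f["tool_from_camera"])
    v,u=np.mgrid[:d.shape[0],:d.shape[1]]
    p=np.stack([(u-K[0,2])/K[0,0]*d,-(v-K[1,2])/K[1,1]*d,-d],-1)@T[:3,:3].T+T[:3,3]
    Rt=R.from_rotvec(s["eef_rot"]).as_matrix()
    W=p@Rt.T+s["tool_pos"];W[d==0]=np.nan
    return W,f,s
def rect(Q,c0,r,z0,z1,name):
    Q=Q.reshape(-1,3);m=(np.hypot(*(Q[:,:2]-c0).T)<r)&(Q[:,2]>z0)&(Q[:,2]<z1)
    if m.sum()<5: print(name,m.sum());return
    c,w,a=cv2.minAreaRect(Q[m,:2].astype(np.float32)*1000)
    print(name,m.sum(),np.round(c,1),np.round(w,1),round(a,2),"mean",Q[m].mean(0).round(4))
E
python3 - <<'E'
from h import *
W,f,s=wristcloud();print(s["clock"],s["tool_pos"],s["eef_rot"],s["finger_gap"],s["joint_positions"],R.from_rotvec(s["eef_rot"]).as_matrix()[:2,0])
cv2.imwrite("pics/w1.png",f["color"][...,::-1])
c=np.array([.588,.1935])
rect(W,c,.1,.125,.142,"carr");rect(W,c,.1,.087,.1,"blank");rect(W,c,.13,.053,.066,"rack")
E
```

```text
clock: 2.1
tool_pos: [0.5745, 0.188, 0.231]
eef_rot: [3.137, -0.171, -0.001]
wrist_force: [1.2, 0.1, 0.4]
finger_gap: 0.0553
gripper_force: 0.0
2.1 [0.57452313 0.18801747 0.23101868] [ 3.13672414e+00 -1.71425245e-01 -7.24830017e-04] 0.05529019987416652 [ 2.17551351e-01  4.65028467e-01  1.39818877e+00 -5.91964416e-05
  1.27887034e+00  1.89755819e+00] [ 0.99404421 -0.10897664]
carr 1124 [589.  193.5] [ 7.8 90.4] 83.52 mean [0.5922 0.1929 0.135 ]
blank 1871 [589.8 193.7] [98.2 88.9] 83.81 mean [0.592  0.1944 0.0945]
rack 14392 [563.5 196.5] [150.6 181.8] 83.76 mean [0.5945 0.1927 0.06  ]
```

View pics/w1.png

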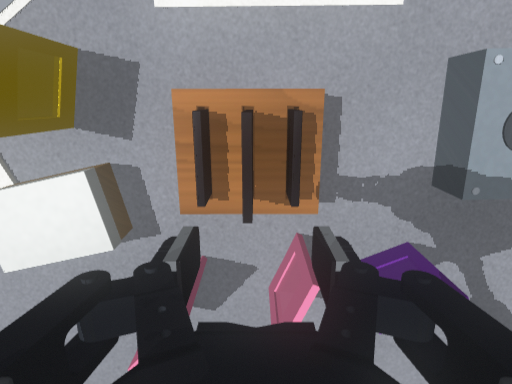

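The wrist view shows the carrier between the two blanks at pixel (248,165), with the fingers straddling its line. I'll shift, descend and close.

```bash
python3 -m jog '[{"offset":[0.0175,0.007,0],"turn":[0,0,0],"grip":0},{"offset":[0.0185,0.0068,0],"turn":[0,0,0],"grip":0},{"offset":[0,0,-0.06],"turn":[0,0,0],"grip":0},{"offset":[0,0,-0.08],"turn":[0,0,0],"grip":0},{"offset":[0,0,-0.08],"turn":[0,0,0],"grip":0},{"offset":[0,0,-0.06],"turn":[0,0,0],"grip":0},{"offset":[0,0,-0.0375],"turn":[0,0,0],"grip":0},{"offset":[0,0,0],"turn":[0,0,0],"grip":0},{"offset":[0,0,0],"turn":[0,0,0],"grip":0}]' 
python3 -m jog '[{"offset":[0,0,0],"turn":[0,0,0],"grip":-1},{"offset":[0,0,0],"turn":[0,0,0],"grip":-1},{"offset":[0,0,0],"turn":[0,0,0],"grip":-1},{"offset":[0,0,0],"turn":[0,0,0],"grip":-1},{"offset":[0,0,0],"turn":[0,0,0],"grip":-1},{"offset":[0,0,0],"turn":[0,0,0],"grip":-1},{"offset":[0,0,0],"turn":[0,0,0],"grip":-1},{"offset":[0,0,0],"turn":[0,0,0],"grip":-1}]' 60
```

```text
clock: 3.05
tool_pos: [0.5889, 0.1909, 0.1048]
eef_rot: [3.137, -0.174, 0.0]
wrist_force: [0.7, 0.4, 0.6]
finger_gap: 0.0425
gripper_force: 0.0
clock: 3.85
tool_pos: [0.5892, 0.1921, 0.1053]
eef_rot: [-3.136, 0.172, -0.003]
wrist_force: [-0.7, 2.0, 7.1]
finger_gap: 0.0067
gripper_force: 59.7
```

```bash
python3 -m jog '[{"offset":[0,0,0.015],"turn":[0,0,0],"grip":-1},{"offset":[0,0,0.03],"turn":[0,0,0],"grip":-1},{"offset":[0,0,0.04],"turn":[0,0,0],"grip":-1},{"offset":[0,0,0.05],"turn":[0,0,0],"grip":-1},{"offset":[0,0,0.05],"turn":[0,0,0],"grip":-1},{"offset":[0,0,0.05],"turn":[0,0,0],"grip":-1},{"offset":[0,0,0.05],"turn":[0,0,0],"grip":-1},{"offset":[0,0,0.03],"turn":[0,0,0],"grip":-1},{"offset":[0,0,0],"turn":[0,0,0],"grip":-1},{"offset":[0,0,0],"turn":[0,0,0],"grip":-1}]'
python3 - <<'E'
from h import *
import pickle
s=state();print(s["tool_pos"],s["wrist_force"])
W,f,s=wristcloud();cv2.imwrite("pics/w2.png",f["color"][...,::-1])
g=grab_frame("scene");rect(cloud(g),s["tool_pos"][:2],.07,.242,.262,"carr top")
u=np.array([.578,-.164])
m=(W[...,2]>.052)&(W[...,2]<.066)&(np.hypot(W[...,0]-u[0],W[...,1]-u[1])<.18);print(m.sum())
E
```

```text
clock: 4.85
tool_pos: [0.5883, 0.1915, 0.23]
eef_rot: [3.137, -0.172, -0.001]
wrist_force: [0.2, 0.6, -1.5]
finger_gap: 0.007
gripper_force: 59.0
[0.58832256 0.1915167  0.22997145] [ 0.20981702  0.61366447 -1.50413614]
carr top 196 [590.6 190.9] [33.7 88. ] 66.87 mean [0.6078 0.1915 0.2538]
5845
```

View pics/w2.png

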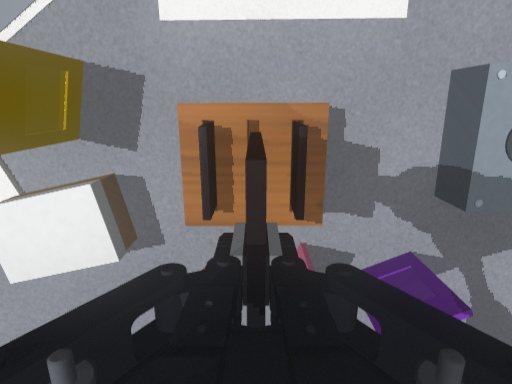

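The wrist view shows the carrier held straight (256,200), both blanks still in place, and the middle slot empty. Next I'll carry it towards the unit and re-measure on the way.

```bash
python3 -m jog '[{"offset":[0,-0.03,0.01],"turn":[0,0,0.0035],"grip":-1},{"offset":[0,-0.06,0],"turn":[0,0,0.0035],"grip":-1},{"offset":[-0.005,-0.09,0],"turn":[0,0,0],"grip":-1},{"offset":[-0.005,-0.09,0],"turn":[0,0,0],"grip":-1},{"offset":[-0.005,-0.1,0],"turn":[0,0,0],"grip":-1},{"offset":[-0.005,-0.1,0],"turn":[0,0,0],"grip":-1},{"offset":[-0.005,-0.09,0],"turn":[0,0,0],"grip":-1},{"offset":[-0.005,-0.09,0],"turn":[0,0,0],"grip":-1},{"offset":[-0.005,-0.06,0],"turn":[0,0,0],"grip":-1},{"offset":[-0.005,-0.03,0],"turn":[0,0,0],"grip":-1},{"offset":[0,0,0],"turn":[0,0,0],"grip":-1},{"offset":[0,0,0],"turn":[0,0,0],"grip":-1}]'
cat > m.py <<'E'
from h import *
import sys
W,f,s=wristcloud();print(s["tool_pos"],s["eef_rot"],R.from_rotvec(s["eef_rot"]).as_matrix()[:2,0],R.from_rotvec(s["eef_rot"]).as_matrix()[:,2])
cv2.imwrite(sys.argv[1],f["color"][...,::-1])
c=np.array([.5785,-.1645])
rect(W,c,.18,.054,.066,"unit")
rect(W,[.585,-.0895],.04,.1,.118,"collar")
# slot: points in unit-frame box, below top
a=np.radians(-5.0);x=np.array([np.cos(a),np.sin(a)]);y=np.array([-x[1],x[0]])
Q=W.reshape(-1,3);d=Q[:,:2]-c;px,py=d@x,d@y
m=(abs(px)<.06)&(abs(py+.075)<.015)&(Q[:,2]<.05)
if m.sum()>10:
    q=np.c_[px,py][m];print("slot in unit",m.sum(),np.percentile(q,[1,99],axis=0).round(4).tolist())
    for lo in(-.045,-.02,.0,.02,.04):
        k=abs(q[:,0]-lo)<.006
        if k.sum()>5: print(lo,np.percentile(q[k,1],[3,97]).round(4))
E
python3 m.py pics/w3.png
```

```text
clock: 6.15
tool_pos: [0.5724, -0.1037, 0.2338]
eef_rot: [-3.138, 0.137, 0.001]
wrist_force: [0.4, -0.4, -2.2]
finger_gap: 0.0073
gripper_force: 59.0
[ 0.57241658 -0.10370458  0.23381853] [-3.13807520e+00  1.37491960e-01  1.28736156e-03] [ 0.99616767 -0.08746009] [-7.96731569e-04  5.41987755e-04 -9.99999536e-01]
unit 30364 [ 579.3 -164.9] [260.6 150.5] 85.02 mean [ 0.5865 -0.1651  0.0602]
collar 1263 [587.7 -82.1] [29.1 45.2] 79.71 mean [ 0.5883 -0.0842  0.1083]
slot in unit 799 [[-0.0486, -0.0824], [0.05, -0.0783]]
-0.045 [-0.0822 -0.0763]
-0.02 [-0.0823 -0.0811]
0.0 [-0.0823 -0.0812]
0.02 [-0.0822 -0.0811]
0.04 [-0.0821 -0.0811]
```

View pics/w3.png

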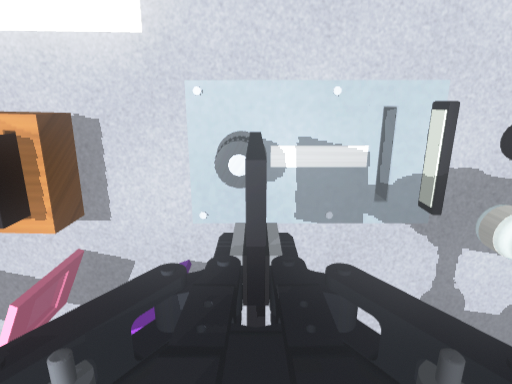

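The wrist view shows the unit's slot at pixel (386,155), the light panel at (440,155) and the collar at (238,160). The measured slot centre is about (572.8, -239.7) mm, with yaw -5°.

```bash
python3 -m jog '[{"offset":[0,-0.04,0],"turn":[0,0,0],"grip":-1},{"offset":[0,-0.08,0],"turn":[0,0,0],"grip":-1},{"offset":[0,-0.09,0],"turn":[0,0,0],"grip":-1},{"offset":[0.001,-0.08,0],"turn":[0,0,0],"grip":-1},{"offset":[0,-0.05,0],"turn":[0,0,0],"grip":-1},{"offset":[0,0,-0.05],"turn":[0,0,0],"grip":-1},{"offset":[0,0,-0.06],"turn":[0,0,0],"grip":-1},{"offset":[0,0,-0.05],"turn":[0,0,0],"grip":-1},{"offset":[0,0,0],"turn":[0,0,0],"grip":-1},{"offset":[0,0,0],"turn":[0,0,0],"grip":-1},{"offset":[0,0,0],"turn":[0,0,0],"grip":-1}]'
python3 m.py pics/w4.png
```

```text
clock: 7.3
tool_pos: [0.5737, -0.2405, 0.1716]
eef_rot: [3.138, -0.137, 0.003]
wrist_force: [0.2, -0.2, -2.1]
finger_gap: 0.0069
gripper_force: 58.9
[ 0.57369127 -0.24049001  0.17155825] [ 3.13785406e+00 -1.36745709e-01  2.56784265e-03] [ 0.99620754 -0.08699284] [ 1.60052444e-03 -8.29781170e-04 -9.99998375e-01]
unit 40279 [ 579.2 -164.1] [261.9 149.9] 84.96 mean [ 0.592  -0.16    0.0604]
collar 3289 [586.5 -90.9] [44.9 44.4] 58.75 mean [ 0.5876 -0.0933  0.1077]
slot in unit 150 [[0.0304, -0.0817], [0.0478, -0.0687]]
0.04 [-0.0817 -0.0687]
```

View pics/w4.png

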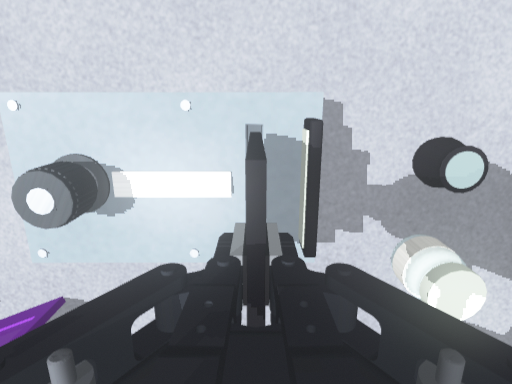

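The wrist view shows the carrier lined up with the slot mouth, whose end is visible at (255,128). I'm lowering it to just inside the mouth.

```bash
python3 -m jog '[{"offset":[-0.001,0.0022,-0.01],"turn":[0,0,0],"grip":-1},{"offset":[0,0,-0.02],"turn":[0,0,0],"grip":-1},{"offset":[0,0,-0.02],"turn":[0,0,0],"grip":-1},{"offset":[0,0,-0.015],"turn":[0,0,0],"grip":-1},{"offset":[0,0,-0.01],"turn":[0,0,0],"grip":-1},{"offset":[0,0,0],"turn":[0,0,0],"grip":-1}]'
```

```text
clock: 7.95
tool_pos: [0.5723, -0.2393, 0.1395]
eef_rot: [-3.138, 0.137, 0.002]
wrist_force: [-0.1, -0.8, -2.2]
finger_gap: 0.0073
gripper_force: 59.0
```

```bash
python3 -m jog '[{"offset":[0,0,-0.015],"turn":[0,0,0],"grip":-1},{"offset":[0,0,-0.02],"turn":[0,0,0],"grip":-1},{"offset":[0,0,-0.02],"turn":[0,0,0],"grip":-1},{"offset":[0,0,-0.015],"turn":[0,0,0],"grip":-1},{"offset":[0,0,-0.01],"turn":[0,0,0],"grip":-1},{"offset":[0,0,0],"turn":[0,0,0],"grip":-1},{"offset":[0,0,0],"turn":[0,0,0],"grip":-1}]'
```

```text
clock: 8.65
tool_pos: [0.5727, -0.2395, 0.1083]
eef_rot: [3.139, -0.137, 0.0]
wrist_force: [0.5, -0.6, -2.1]
finger_gap: 0.0069
gripper_force: 59.0
```

Still free. I'll lower the last 3 mm, then open.

```bash
python3 -m jog '[{"offset":[0,0,-0.004],"turn":[0,0,0],"grip":-1},{"offset":[0,0,-0.004],"turn":[0,0,0],"grip":-1},{"offset":[0,0,0],"turn":[0,0,0],"grip":-1},{"offset":[0,0,0],"turn":[0,0,0],"grip":-1}]'
python3 -m jog '[{"offset":[0,0,0],"turn":[0,0,0],"grip":-0.6},{"offset":[0,0,0],"turn":[0,0,0],"grip":-0.3},{"offset":[0,0,0],"turn":[0,0,0],"grip":0},{"offset":[0,0,0],"turn":[0,0,0],"grip":0},{"offset":[0,0,0],"turn":[0,0,0],"grip":0},{"offset":[0,0,0],"turn":[0,0,0],"grip":0}]'
```

```text
clock: 9.05
tool_pos: [0.5727, -0.2396, 0.1053]
eef_rot: [3.138, -0.137, 0.001]
wrist_force: [-0.6, 0.6, 2.9]
finger_gap: 0.0073
gripper_force: 59.8
clock: 9.65
tool_pos: [0.5726, -0.2395, 0.105]
eef_rot: [-3.139, 0.137, 0.0]
wrist_force: [0.7, -0.2, 0.9]
finger_gap: 0.0429
gripper_force: 0.0
```

```bash
python3 -m jog '[{"offset":[0,0,0.03],"turn":[0,0,0],"grip":0.3},{"offset":[0,0,0.06],"turn":[0,0,0],"grip":1},{"offset":[0,0,0.08],"turn":[0,0,0],"grip":1},{"offset":[0,0,0.055],"turn":[0,0,0],"grip":1},{"offset":[0.004,0.043,0],"turn":[0,0,0.04],"grip":1},{"offset":[0.005,0.055,0],"turn":[0,0,0.04],"grip":1},{"offset":[0.005,0.055,0],"turn":[0,0,0.04],"grip":1},{"offset":[0.005,0.055,0],"turn":[0,0,0.04],"grip":1},{"offset":[0.005,0.055,0],"turn":[0,0,0.04],"grip":1},{"offset":[0.005,0.055,0],"turn":[0,0,0.04],"grip":1},{"offset":[0.005,0.055,0],"turn":[0,0,0.04],"grip":1},{"offset":[0,0,0],"turn":[0,0,0],"grip":1},{"offset":[0,0,0],"turn":[0,0,0],"grip":1}]'
python3 - <<'E'
from h import *
t=grab_frame("top");g=grab_frame("scene")
W,f,s=wristcloud();print(s["tool_pos"],R.from_rotvec(s["eef_rot"]).as_matrix()[:2,0],R.from_rotvec(s["eef_rot"]).as_matrix()[:,2],s["joint_positions"][5])
for n,Q in(("top",cloud(t)),("scene",cloud(g)),("wrist",W)):
    rect(Q,[.5728,-.2395],.055,.12,.15,n+" carr");rect(Q,[.586,-.09],.03,.1,.118,n+" collar")
E
```

```text
clock: 10.95
tool_pos: [0.5864, -0.0901, 0.1958]
eef_rot: [2.898, 1.211, 0.001]
wrist_force: [-0.2, -0.1, -0.5]
finger_gap: 0.0853
gripper_force: 0.0
[ 0.58627397 -0.0909094   0.19551661] [0.70380037 0.71039779] [ 4.71671410e-04 -2.95840484e-04 -9.99999845e-01] 0.5264304291412777
top carr 136 [ 571.5 -238.7] [ 7.9 90.5] 85.38 mean [ 0.5703 -0.2384  0.1329]
top collar 0
scene carr 179 [ 573.6 -238.7] [14.5 94.4] 87.55 mean [ 0.5762 -0.2387  0.1305]
scene collar 178 [588. -90.] [46.3 43.2] 28.79 mean [ 0.5912 -0.088   0.1083]
wrist carr 0
wrist collar 2451 [586.9 -89.9] [43.9 45. ] 45.81 mean [ 0.5873 -0.0893  0.108 ]
```

The carrier stands in the slot, upright and seated. I'm going down onto the collar.

```bash
python3 -m jog '[{"offset":[0,0,-0.06],"turn":[0,0,0],"grip":1},{"offset":[0,0,-0.07],"turn":[0,0,0],"grip":1},{"offset":[0,0,-0.07],"turn":[0,0,0],"grip":1},{"offset":[0,0,-0.06],"turn":[0,0,0],"grip":1},{"offset":[0,0,-0.04],"turn":[0,0,0],"grip":1},{"offset":[0,0,0],"turn":[0,0,0],"grip":0.5},{"offset":[0,0,0],"turn":[0,0,0],"grip":0},{"offset":[0,0,0],"turn":[0,0,0],"grip":-0.5},{"offset":[0,0,0],"turn":[0,0,0],"grip":-1},{"offset":[0,0,0],"turn":[0,0,0],"grip":-1},{"offset":[0,0,0],"turn":[0,0,0],"grip":-1},{"offset":[0,0,0],"turn":[0,0,0],"grip":-1}]' 60
```

```text
clock: 12.3
tool_pos: [0.5868, -0.0906, 0.0756]
eef_rot: [2.897, 1.212, 0.002]
wrist_force: [1.4, -3.7, 4.3]
finger_gap: 0.0429
gripper_force: 61.3
```

```bash
python3 -m jog '[{"offset":[0,0,0],"turn":[0,0,-0.03],"grip":-1},{"offset":[0,0,0],"turn":[0,0,-0.03],"grip":-1},{"offset":[0,0,0],"turn":[0,0,-0.03],"grip":-1},{"offset":[0,0,0],"turn":[0,0,-0.03],"grip":-1},{"offset":[0,0,0],"turn":[0,0,-0.03],"grip":-1},{"offset":[0,0,0],"turn":[0,0,-0.02],"grip":-1},{"offset":[0,0,-0.003],"turn":[0,0,0],"grip":-1},{"offset":[0,0,-0.003],"turn":[0,0,0],"grip":-1},{"offset":[0,0,0],"turn":[0,0,0],"grip":-1},{"offset":[0,0,0],"turn":[0,0,0],"grip":-1}]'
```

```text
clock: 13.3
tool_pos: [0.5865, -0.0903, 0.0737]
eef_rot: [3.115, 0.405, 0.002]
wrist_force: [-3.3, -1.4, 20.0]
finger_gap: 0.0426
gripper_force: 63.4
```

```bash
python3 -m jog '[{"offset":[0,0,0],"turn":[0,0,-0.025],"grip":-1},{"offset":[0,0,0],"turn":[0,0,-0.025],"grip":-1},{"offset":[0,0,-0.002],"turn":[0,0,0],"grip":-1},{"offset":[0,0,0],"turn":[0,0,0],"grip":-1}]'
```

```text
clock: 13.7
tool_pos: [0.5865, -0.0902, 0.0733]
eef_rot: [3.137, 0.159, 0.002]
wrist_force: [-7.0, 0.3, 30.2]
finger_gap: 0.0435
gripper_force: 64.3
```

```bash
python3 -m jog '[{"offset":[0,0,0],"turn":[0,0,-0.025],"grip":-1},{"offset":[0,0,0],"turn":[0,0,-0.025],"grip":-1},{"offset":[0,0,0],"turn":[0,0,0],"grip":-1}]'
```

```text
clock: 14.0
tool_pos: [0.5864, -0.0901, 0.0721]
eef_rot: [-3.14, 0.091, -0.001]
wrist_force: [1.7, -1.4, 4.2]
finger_gap: 0.0425
gripper_force: 61.5
```

The force dropped to 4 N and the collar went lower, so the keyway is over the pin. I'm pressing it home.

```bash
python3 -m jog '[{"offset":[0,0,-0.004],"turn":[0,0,0],"grip":-1},{"offset":[0,0,-0.004],"turn":[0,0,0],"grip":-1},{"offset":[0,0,0],"turn":[0,0,0],"grip":-1}]'
```

```text
clock: 14.3
tool_pos: [0.5861, -0.0902, 0.0688]
eef_rot: [-3.14, 0.086, -0.0]
wrist_force: [0.1, -2.2, 3.4]
finger_gap: 0.0428
gripper_force: 61.6
```

```bash
python3 -m jog '[{"offset":[0,0,-0.004],"turn":[0,0,0],"grip":-1},{"offset":[0,0,-0.003],"turn":[0,0,0],"grip":-1},{"offset":[0,0,0],"turn":[0,0,0],"grip":-1},{"offset":[0,0,0],"turn":[0,0,0],"grip":-1}]'
python3 - <<'E'
from h import *
g=grab_frame("scene");s=state();print(s["tool_pos"],s["wrist_force"])
Q=cloud(g);rect(Q,[.5728,-.2395],.055,.12,.15,"carr");rect(Q,[.586,-.09],.03,.09,.112,"collar")
cv2.imwrite("pics/s5.png",cv2.resize(g["color"][130:240,130:280][...,::-1],None,fx=5,fy=5,interpolation=cv2.INTER_CUBIC))
E
```

```text
clock: 14.7
tool_pos: [0.5862, -0.0903, 0.0672]
eef_rot: [-3.14, 0.086, -0.001]
wrist_force: [-7.0, -0.5, 29.3]
finger_gap: 0.0425
gripper_force: 64.6
[ 0.5862395  -0.0902608   0.06719677] [-7.16543321 -0.27094948 29.3424352 ]
carr 177 [ 575.2 -240.7] [14.2 92.4] 85.2 mean [ 0.5765 -0.2387  0.1307]
collar 164 [595.8 -93.2] [57.5 29.7] 66.11 mean [ 0.595  -0.0938  0.1003]
```

View pics/s5.png

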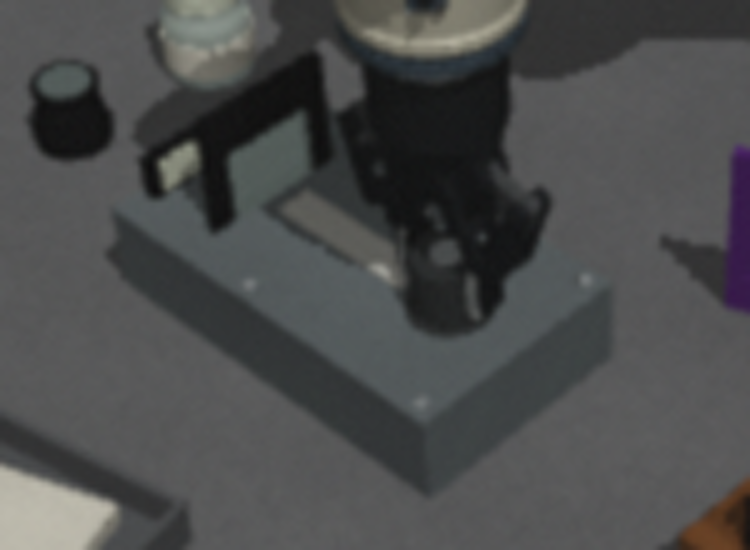

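The scene crop shows the carrier standing in the slot (260,170) and the collar down on the unit at (455,285), held by the gripper. It is at its bottom stop: 8.4 mm of travel, with the force rising to 29 N. I'll hold briefly and hand in.

```bash
python3 -m jog '[{"offset":[0,0,0],"turn":[0,0,0],"grip":-1},{"offset":[0,0,0],"turn":[0,0,0],"grip":-1},{"offset":[0,0,0],"turn":[0,0,0],"grip":-1}]'
python3 - <<'E'
from h import *
Q=cloud(grab_frame("scene")).reshape(-1,3);m=(np.hypot(Q[:,0]-.595,Q[:,1]+.09)<.012)&(Q[:,2]<.115)&(Q[:,2]>.085);print(np.percentile(Q[m,2],[20,50,80]))
print(hand_in())
E
```

```text
clock: 15.05
tool_pos: [0.5862, -0.0902, 0.0672]
eef_rot: [-3.14, 0.086, -0.001]
wrist_force: [-7.8, -0.6, 29.1]
finger_gap: 0.0428
gripper_force: 64.6
[0.0989722  0.10076423 0.10341763]
the job is handed in; nothing more can be done
None
```

I handed the job in at about 15 s: the carrier stands let go in the unit's slot, and the collar is keyed over its pin and held pressed home by the gripper; hand-in returned no verdict.

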